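# Eject a specimen cassette from its push-push dock

## Task

Take the specimen cassette with the grid of small holes in its top out of its push-push dock: press it down until the latch trips, let it spring up, then draw it straight out and set it down flat, holes up, on the floor of the steel tray, without dropping it in. Leave the other cassette, the one with the single round window, seated in its dock.

Things in the scene. Friction and masses are not known exactly. Their poses are not given: they have to be found in the camera images.
- cassette: Cassette to take: aluminium block 50 (x) x 36 (y) x 33 (z) mm, 60 g, flat top with a 5 x 3 grid of small dark holes. Origin: centre of its underside, z up, x its long side. It starts latched in a fixed blue dock, 60 mm high, 100 mm along its x, 84 mm along its y, its top only 3 mm above the dock's top; sprung up, 23 mm above it, 10 mm still in the well: grip its 36 mm sides, draw straight up.
- eject_lift (a joint): Height in m of the spring lift under the cassette to take: 0 latched; negative pressed deeper (4 to 5 N; stop at -0.006; latch trips at about -0.004); let go after that, it rises by itself in about half a second, lifting the cassette 20 mm, to its stop at +0.020, and stays up. It does not latch again.
- other_cassette: The cassette to leave alone: same size, material, origin and axes, latched in an identical dock, but with one round white window (29 mm across, dark rim) in its top instead of the holes.
- tray: Low open steel tray, fixed, 110 (x) x 130 (y) mm outside and 16 mm high, walls 4 mm thick. Origin: centre of its underside, z up; its inner floor is 4 mm above the origin (and the work surface).
Things that resemble listed ones, but are neither listed nor needed, are in the scene too. Leave any green or purple look-alike of the tray alone.

How it is judged:
By the outcome, as a careful person would: the job done as asked, in the order asked, and still so for the second after the job is handed in, with the robot touching nothing.
It also fails if it takes over 48 s, if anything falls off the work surface, if the arm or the gripper's body presses on something with over 40 N, if the wrist force passes 120 N, or if a joint passes its speed limit or range.

## Robot

A 6-joint arm with a two-finger parallel gripper is mounted at the origin on the work surface. World frame = base frame: x ahead of the robot, y to its left, z up, the work surface at z = 0. Lengths are in mm, angles in degrees, forces in N, time in s.
With the tool pointing down it reaches from about 350 to 850 mm from the base axis. Payload 8.1 kg.
Tool frame: the origin (TCP) lies midway between the tips of the shut fingers; the grasp point (between the pads) lies 19 mm behind it; z points along the fingers, y is the direction in which the jaws open and shut (so a half turn about z gives the same grasp; the last joint's range is limited). The gripper opens to 85 mm and grips with 20 to 120 N. Pads are 22 mm wide; open, the fingers measure 114 mm over their backs; the gripper's body (76 mm by 85 mm) begins 54 mm behind the grasp point. The pads swing forward as they close: fully open they stand 13 mm farther back than shut.
Start: joints at [70.737, 7.471, 85.268, -0, 87.261, -4.893], TCP at [148.885, 581.239, 199.792] pointing down, gripper open.
Joint ranges: [-169.43, 169.43], [-51.17, 129.36], [1.28, 143.12], [-76.62, 256.62], [0, 156.53], [-152.29, 152.29]. Speed limits (degrees/s): [136.94, 136.94, 159.86, 180, 180, 180].

## Interface

Orientations are given as [roll, pitch, yaw] about the fixed x, y, z axes, in that order (R = Rz(yaw) Ry(pitch) Rx(roll)).
In Python, from bench import r gives the robot as it stands.
- The arm moves only by the shell command python3 -m jog 'ROWS' [FORCE]. ROWS is JSON, a list of rows, each a list of 5 numbers: the shift along the tool's x, y, z in m, then the turn about the tool's z in rad, then the opening, from 0 (shut) to 1 (fully open). A call has 1 to 20 rows; each row is the pose to reach, as a shift and turn from the pose measured when the call began, along the tool's axes at that moment; what a row does not reach only later rows make up. A row lasts 1/10 s, in which the tool goes at most 50 mm and 8.59 degrees, less where a joint would pass 70% of its speed; a pose out of reach is approached as far as the arm can. A call with a gripper value outside its range is refused whole. The fingers move at their own pace and stop on an object; FORCE is the grip in N (left out, the last holds). Time passes only in rows, so rows that repeat a pose let the fingers close. It gives the time, the measured TCP pose, the force and the opening at its end, in the units of the state.
- r.sense(): the state, without advancing time (a new reading comes with each control period).
- r.snapshot(name): name is "side" or "top"; returns a dict with "pixels" (420x560x3 uint8, red, green, blue), "K" (3x3 intrinsics, pixels), "R" (3x3) and "t" (3): a world point X has camera coordinates R X + t. Camera axes: x right, y down, z forward; pixel columns grow to the right and rows downward; lengths in mm; the calibration is good to about 2 mm. A picture is of the moment at which its call begins. There is no depth.
- r.hand_in(): hands the job in, once; it reports no verdict.
The state is a dict: "time": time; "joint_pos": joint angles; "qd": joint speeds; "joint_efforts": joint torques, N m; "tool_pos": TCP position; "tcp_rot": TCP orientation; "ft_force": force on the tool from outside, world axes, zero at the start; "wrist_torque": the same for the moment, N m; "finger_gap": finger opening in mm.
Only numpy, scipy, OpenCV 4.12 (cv2) and the standard library are available. Lean on these libraries where they do the work, as an engineer would, in place of code of your own. Each camera call takes 0.05 s, during which the arm holds its last target.

## Working session

There is one attempt and no reset: what is moved stays moved. The work goes in short steps, Python scripts to look and compute and a shell command to move; the robot and the scene stay as the last step left them, time stands still between calls to the robot, and variables do not carry over. Pictures are saved under pics/ and viewed, and the job is handed in when it is done.

```bash
mkdir -p pics; ls
cat > h.py <<'E'
import numpy as np,cv2
from bench import r
def snap(n,f):
    s=r.snapshot(n); cv2.imwrite(f'pics/{f}.png',s['pixels'][:,:,::-1]); np.savez(f'pics/{f}.npz',**{k:np.array(s[k]) for k in('pixels','K','R','t')}); return s
def ray(s,u,v):
    K,R,t=(np.array(s[k]) for k in 'KRt'); d=R.T@np.linalg.inv(K)@np.array([u,v,1.]); return -R.T@t,d
def onz(s,u,v,z):
    c,d=ray(s,u,v); return c+d*(z-c[2])/d[2]
def proj(s,X):
    p=np.array(s['K'])@(np.array(s['R'])@np.array(X,float)+np.array(s['t']).ravel()); return p[:2]/p[2]
def load(f): return dict(np.load(f'pics/{f}.npz'))
E
python3 - <<'E'
from h import *
for n in('top','side'):
    s=snap(n,n+'0'); print(n,-np.array(s['R']).T@np.array(s['t']))
    cv2.imwrite(f'pics/{n}0b.png',cv2.resize(s['pixels'][:,:,::-1],(800,600),interpolation=cv2.INTER_CUBIC))
x=r.sense();print(x['tool_pos'],x['tcp_rot'],x['ft_force'],x['finger_gap'],x['time'])
E
```

```text
pics
top [419.39666603  12.21281741 873.42813626]
side [260.98156    524.47021782 450.1509743 ]
[148.69857026 580.70166977 198.84400833] [-1.79903170e+02 -6.89697733e-03  1.65630005e+02] [ 0.17723068 -0.25683776 -0.34471537] 85.0429300177295 0.1
```

View pics/top0b.png

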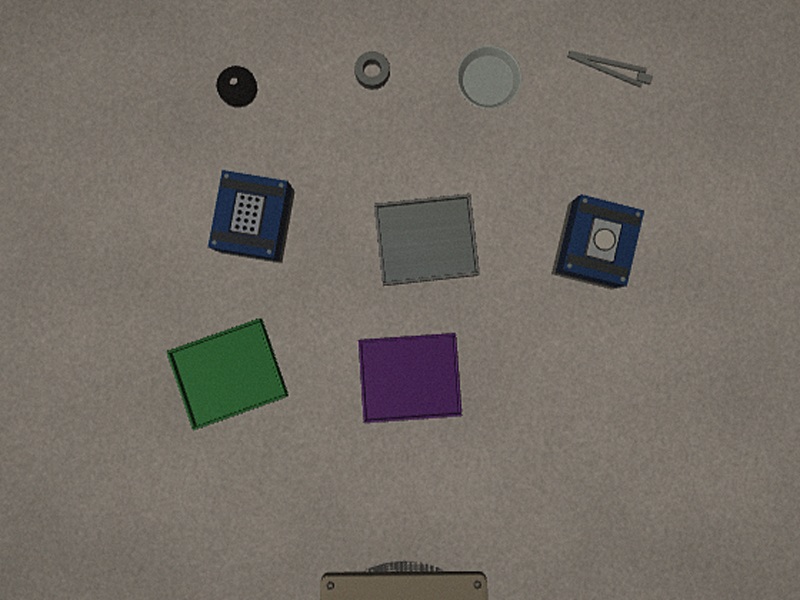

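View pics/side0b.png

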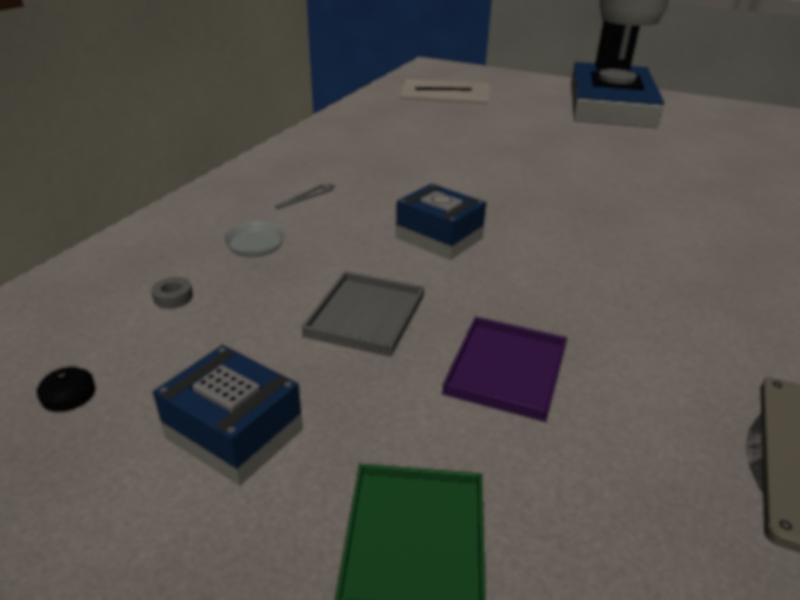

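The top view shows the holed cassette at about (247,213), the windowed one at (604,240) and the grey steel tray at (427,240), with decoys below it. The side view agrees. Next I'll measure positions.

```bash
cat > m.py <<'E'
from h import *
def meas(s,roi,fn,z,close=9):
    x0,y0,x1,y1=roi; im=s['pixels'][y0:y1,x0:x1].copy()
    m=fn(im).astype(np.uint8)*255
    m=cv2.morphologyEx(m,cv2.MORPH_CLOSE,np.ones((close,close)))
    c=max(cv2.findContours(m,0,1)[0],key=cv2.contourArea).reshape(-1,2)+[x0,y0]
    P=np.array([onz(s,u,v,z)[:2] for u,v in c],np.float32)
    return cv2.minAreaRect(P),c.mean(0)
E
python3 - <<'E'
from m import *
bright=lambda i:(i.min(2)>100)
blue=lambda i:(i[:,:,2].astype(int)-i[:,:,0]>40)
s=load('top0')
im=s['pixels']; print(im[150,165],im[143,165],im[168,300],im[140,300],im[133,300],im[120,300],im[139,163])
print('cass',meas(s,(155,125,195,175),bright,63))
print('dock',meas(s,(140,110,215,190),blue,60,15))
print('other',meas(s,(400,145,440,190),bright,63))
g=lambda i:(i[:,:,2].astype(int)-i[:,:,0]>-4)
print('tray',meas(s,(250,125,350,210),g,16))
E
python3 -c "
import cv2
i=cv2.imread('pics/top0.png');a=cv2.resize(i[110:190,135:215],(400,400),interpolation=0);b=cv2.resize(i[125:210,255:340],(400,400),interpolation=0)
cv2.imwrite('pics/crop0.png',cv2.hconcat([a,b]))"
```

```text
[114 117 120] [124 126 131] [85 90 85] [56 53 50] [125 118 110] [125 118 110] [23 39 68]
cass (((574.1552124023438, 197.5250244140625), (33.32365798950195, 48.03328323364258), 80.49940490722656), array([172.72941176, 148.91764706]))
dock (((575.1420288085938, 203.7423095703125), (95.34120178222656, 100.6734390258789), 80.16392517089844), array([170.68446602, 150.38349515]))
other (((541.0888671875, -254.39804077148438), (34.33624267578125, 47.65730667114258), 75.89788055419922), array([422.55421687, 167.36144578]))
tray (((549.1826782226562, -30.60894775390625), (109.40509033203125, 127.7429428100586), 6.015113830566406), array([297.7125    , 167.32916667]))
```

View pics/crop0.png

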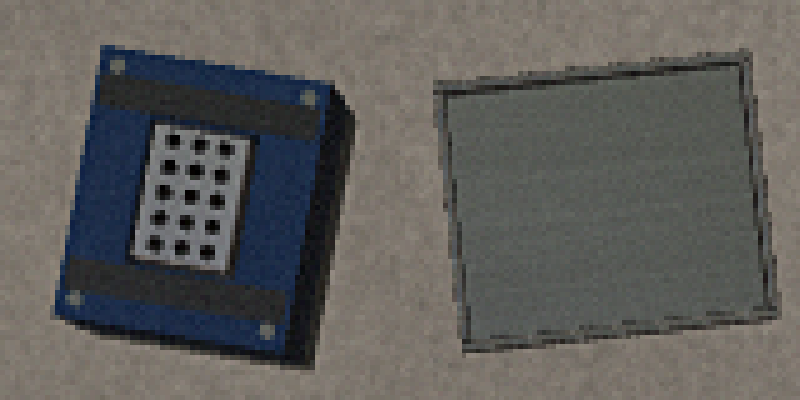

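```bash
cat >> h.py <<'E'
from scipy.spatial.transform import Rotation as Ro
def go(X,yaw):
    x=r.sense(); M=Ro.from_euler('xyz',x['tcp_rot'],degrees=True).as_matrix()
    d=M.T@(np.array(X,float)-x['tool_pos'])/1000
    t=-((yaw-x['tcp_rot'][2]+180)%360-180)
    print('shift',d.round(4),'turn',np.radians(t).round(4),'t',x['time'],'F',np.round(x['ft_force'],1),'gap',x['finger_gap'],'q6',x['joint_pos'][5],x['tool_pos'],x['tcp_rot'])
E
python3 - <<'E'
from h import *
from scipy.optimize import least_squares
def holes(s,roi):
    x0,y0,x1,y1=roi; g=cv2.cvtColor(cv2.resize(s['pixels'][y0:y1,x0:x1],None,fx=6,fy=6,interpolation=cv2.INTER_CUBIC),cv2.COLOR_RGB2GRAY)
    m=(g<85).astype(np.uint8)
    n,l,st,c=cv2.connectedComponentsWithStats(m)
    k=[i for i in range(1,n) if 25<st[i,4]<900 and st[i,2]<40 and st[i,3]<40]
    return (c[k]+.5)/6-.5+[x0,y0], st[k,4]
out={}
for f,roi in(('top0',(161,133,186,166)),('side0',(136,254,181,288))):
    s=load(f); c,a=holes(s,roi); print(f,len(c),a)
    if len(c)>3:
        P=np.array([onz(s,*p,63)[:2] for p in c]); print(P.mean(0),cv2.minAreaRect(P.astype(np.float32)))
s=load('side0')
for q in ((574.2,197.5,63),): print(proj(s,q))
i=cv2.imread('pics/side0.png');cv2.imwrite('pics/c1.png',cv2.resize(i[235:340,105:215],(660,600)))
E
```

```text
top0 15 [304 326 322 356 352 336 368 321 342 352 330 313 364 344 343]
[574.69935821 197.5362003 ] ((574.724853515625, 197.58956909179688), (19.26018524169922, 37.97905731201172), 80.65840911865234)
side0 0 []
[156.96396435 269.14640945]
```

View pics/c1.png

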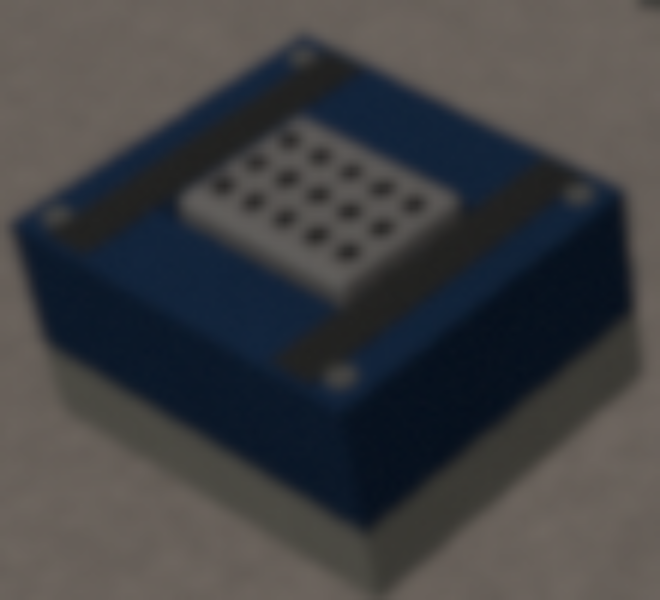

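The 15 holes in the top view centre on (574.7, 197.5) mm with the long axis at −9.4°. The side view has the central hole at about (158.0, 268.8), against a predicted (157.0, 269.1), so the two agree to about 1.5 mm.

Run:
```python
from h import *
print(onz(load('side0'),158,268.8,63))
go([574.5,197,200],170.6); go([574.5,197,200],80.6)
```

```text
[573.41708102 196.3808981   63.        ]
shift [-0.5077 -0.266  -0.0008] turn -0.0867 t 0.1 F [ 0.2 -0.3 -0.3] gap 85.0429300177295 q6 -4.891761964488758 [148.69857026 580.70166977 198.84400833] [-1.79903170e+02 -6.89697733e-03  1.65630005e+02]
shift [-0.5077 -0.266  -0.0008] turn 1.4841 t 0.1 F [ 0.2 -0.3 -0.3] gap 85.0429300177295 q6 -4.891761964488758 [148.69857026 580.70166977 198.84400833] [-1.79903170e+02 -6.89697733e-03  1.65630005e+02]
```

```bash
python3 -m jog '[[-0.13,-0.067,0,0.37,0],[-0.25,-0.133,0,0.74,0],[-0.38,-0.2,0,1.11,0],[-0.5077,-0.266,0,1.484,0],[-0.5077,-0.266,0,1.484,0],[-0.5077,-0.266,0,1.484,0],[-0.5077,-0.266,0,1.484,0],[-0.5077,-0.266,0,1.484,0],[-0.5077,-0.266,0,1.484,0],[-0.5077,-0.266,0,1.484,0],[-0.5077,-0.266,0,1.484,0],[-0.5077,-0.266,0,1.484,0],[-0.5077,-0.266,0,1.484,0],[-0.5077,-0.266,0,1.484,0],[-0.5077,-0.266,0,1.484,0],[-0.5077,-0.266,0,1.484,0],[-0.5077,-0.266,0,1.484,0],[-0.5077,-0.266,0,1.484,0],[-0.5077,-0.266,0,1.484,0],[-0.5077,-0.266,0,1.484,0]]' 30; python3 -c "
from h import *
go([574.3,197,80],80.6)"
```

```text
time: 2.1
tool_pos: [574.4, 197.2, 199.3]
tcp_rot: [-180.0, 0.1, 80.6]
ft_force: [-0.3, -0.9, -0.2]
finger_gap: -0.1
shift [-0.000e+00 -1.000e-04  1.193e-01] turn 0.0003 t 2.1 F [-0.3 -0.9 -0.2] gap -0.0893832805368439 q6 23.548808587085976 [574.42491174 197.2049243  199.26830279] [-1.79988937e+02  9.23751210e-02  8.06193207e+01]
```

```bash
python3 -m jog '[[0,0,0.04,0,0],[0,0,0.08,0,0],[0,0,0.11,0,0],[0,0,0.119,0,0],[0,0,0.119,0,0],[0,0,0.119,0,0]]'; python3 -c "
from h import *
s=snap('side','s1'); i=s['pixels'][:,:,::-1]; cv2.imwrite('pics/s1c.png',cv2.resize(i[180:330,80:240],(640,600)))
go([574.3,197,63],80.6)"
```

```text
time: 2.7
tool_pos: [575.6, 197.3, 82.3]
tcp_rot: [179.9, 0.0, 80.6]
ft_force: [-0.3, -0.3, 0.1]
finger_gap: 0.1
shift [-0.0007 -0.0018  0.0199] turn 0.0003 t 2.75 F [-0.2 -0.   1.3] gap 0.32307791764098664 q6 23.552045360304636 [576.09656567 197.43651324  82.87685341] [1.79813950e+02 8.71966368e-03 8.06176122e+01]
```

View pics/s1c.png

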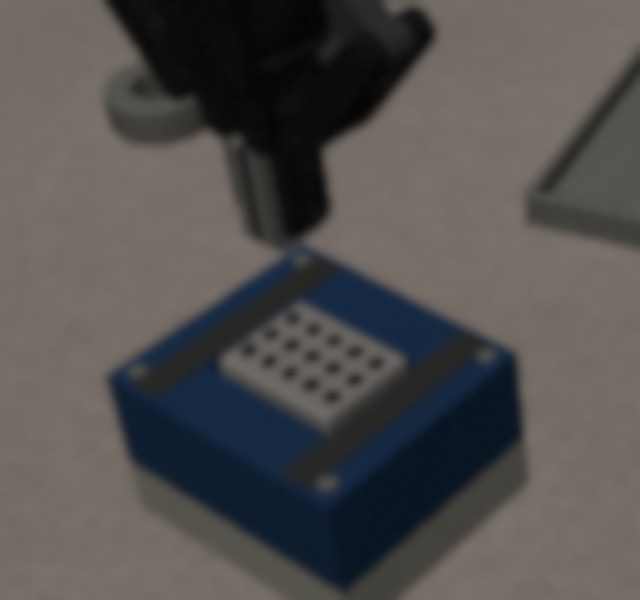

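```bash
python3 -c "
from h import *
s=load('s1')
for X in((576,197.4,82.5),(574.3,197,63),(576,197.4,110)):
  p=proj(s,X);print(p,(p-[80,180])*4)
print(r.sense()['tool_pos'],r.sense()['time'],r.sense()['joint_pos'],r.sense()['qd'])
s=snap('top','t1'); i=s['pixels'][:,:,::-1]; cv2.imwrite('pics/t1c.png',cv2.resize(i[90:210,110:240],(650,600)))
print(proj(s,(576,197.4,82.5)))
s=snap('side','s2'); i=s['pixels'][:,:,::-1]; cv2.imwrite('pics/s2c.png',cv2.resize(i[180:330,80:240],(640,600)))
x=r.sense();print(x['tool_pos'],x['ft_force'])
"
```

```text
[153.74122621 257.16025654] [294.96490484 308.64102615]
[157.14163569 268.88941709] [308.56654277 355.55766835]
[150.58889715 240.09108067] [282.35558861 240.36432266]
[576.09656567 197.43651324  82.87685341] 2.75 [ 1.41482866e+01  1.33639524e+01  9.11175913e+01 -8.50371007e-02
  7.53513737e+01  2.35520454e+01] [-0.09095014 -0.53335694 -0.21674221  0.1221913  -0.17592475  0.0886468 ]
[170.22042403 146.03051982]
[576.07627489 197.47537832  82.85061391] [ 0.1756038  -0.45650681  0.23021676]
```

View pics/s2c.png

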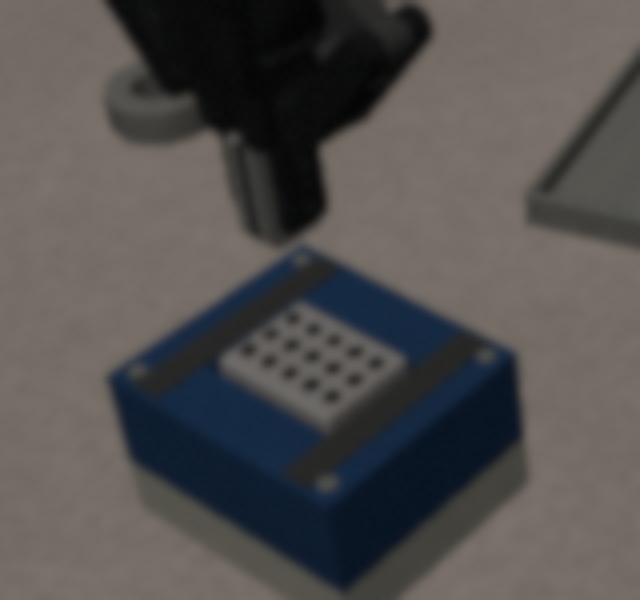

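View pics/t1c.png

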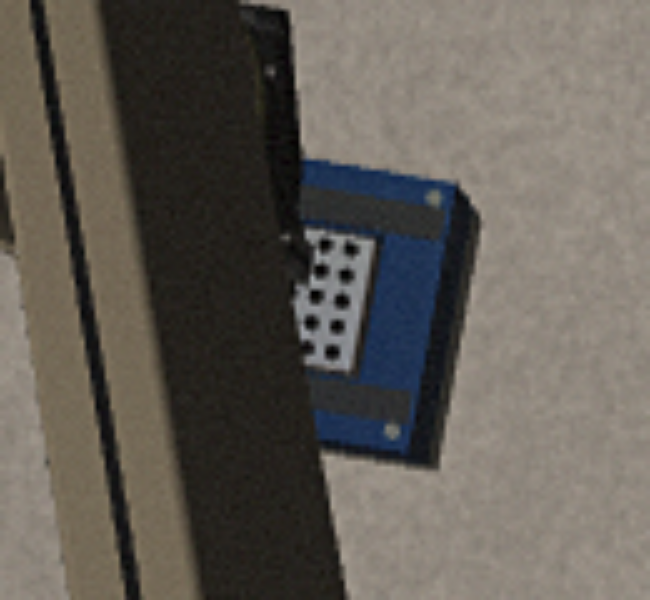

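The fingertips appear at side crop (280,243), but the reported TCP should project to (295,309). That is roughly 25 mm too high, or an offset in xy. I'll check this before touching anything.

```bash
python3 -c "
from h import *
s=load('s2')
for z in(63,75,82.8,95,110): print(z,onz(s,150,240.75,z).round(1))
t=load('t1')
for z in(82.8,110,140): print(proj(t,(576,197.4,z)), proj(s,(576,197.4,z)))
i=t['pixels'][:,:,::-1]; i=np.clip(i.astype(float)*2.5,0,255).astype(np.uint8);cv2.imwrite('pics/t1d.png',cv2.resize(i[80:180,130:230],(600,600),interpolation=cv2.INTER_CUBIC))
i=s['pixels'][:,:,::-1]; i=np.clip(i.astype(float)*2.5,0,255).astype(np.uint8);cv2.imwrite('pics/s2d.png',cv2.resize(i[130:290,80:240],(600,600),interpolation=cv2.INTER_CUBIC))
"
```

```text
63 [619.3 153.8  63. ]
75 [608.2 165.3  75. ]
82.8 [601.  172.7  82.8]
95 [589.7 184.4  95. ]
110 [575.8 198.8 110. ]
[170.18071144 145.99701916] [153.70779847 256.97925259]
[166.45135446 142.85101642] [150.58889715 240.09108067]
[162.01974873 139.11261222] [146.934084   220.30106275]
```

View pics/t1d.png

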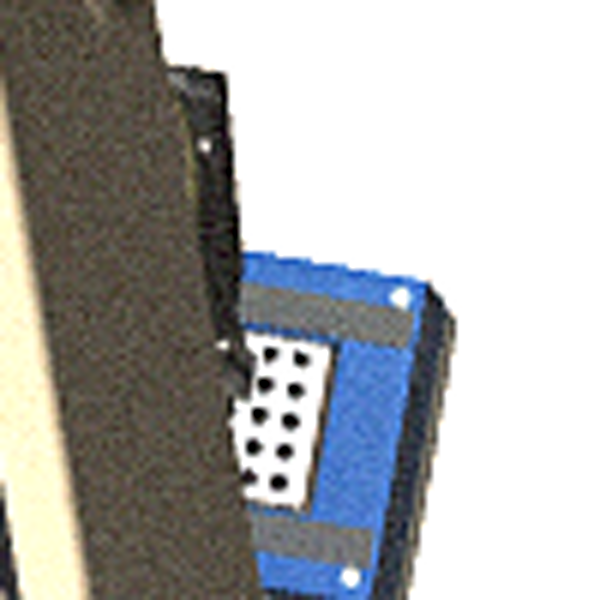

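View pics/s2d.png

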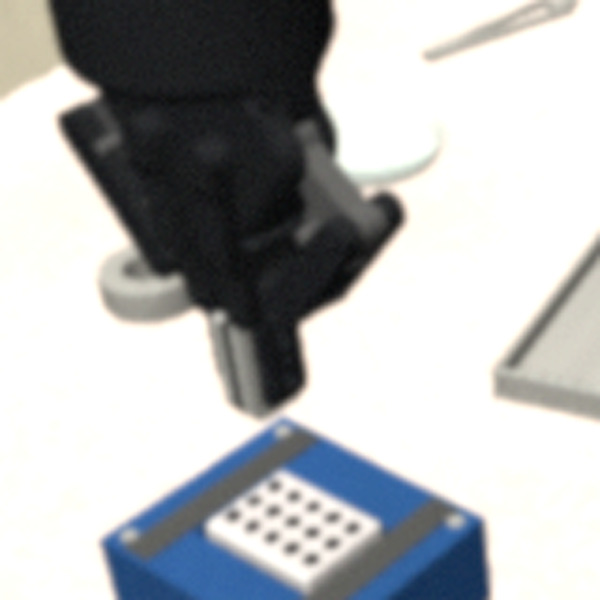

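The top view shows the right edge of the finger at about px (171,142). Both views fit a tip near xy (576,198) but about 25–30 mm higher than the TCP reading. I'll descend in small guarded steps, watching the force and images.

```bash
python3 -m jog '[[-0.0007,-0.0015,0.005,0,0],[-0.0007,-0.0015,0.01,0,0],[-0.0007,-0.0015,0.0125,0,0],[-0.0007,-0.0015,0.0125,0,0]]'; python3 -c "
from h import *
s=snap('side','s3'); i=s['pixels'][:,:,::-1]; i=np.clip(i.astype(float)*2.5,0,255).astype(np.uint8);cv2.imwrite('pics/s3d.png',cv2.resize(i[130:290,80:240],(600,600),interpolation=cv2.INTER_CUBIC))
go([574.3,197,63],80.6)
for z in (70,83,95): print(proj(s,(574.3,197,z)))
print(r.sense()['joint_pos'])"
```

```text
time: 3.25
tool_pos: [573.9, 196.8, 69.5]
tcp_rot: [179.9, 0.0, 80.6]
ft_force: [-0.1, -0.2, -0.3]
finger_gap: -0.0
shift [0.0001 0.0002 0.0068] turn 0.0003 t 3.3 F [0.1 0.6 0.4] gap -0.29038259094895996 q6 23.54807953219738 [574.09811717 196.89470397  69.78911493] [1.79857594e+02 2.53971740e-02 8.06181163e+01]
[156.39560102 264.80232557]
[154.98161186 257.05589855]
[153.6424153  249.71921691]
[ 1.41433865e+01  1.38607304e+01  9.19850244e+01 -8.33429425e-02
  7.40338289e+01  2.35480795e+01]
```

View pics/s3d.png

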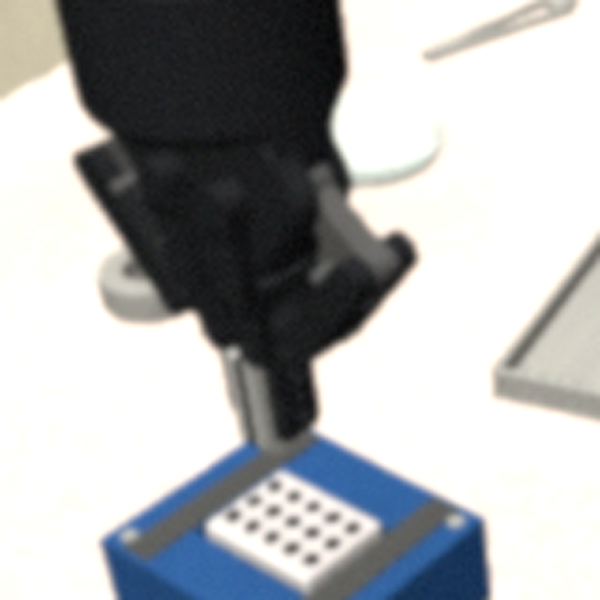

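```bash
python3 -m jog '[[0,0,0.002,0,0],[0,0,0.004,0,0],[0,0,0.004,0,0]]';python3 -m jog '[[0,0,0.001,0,0],[0,0,0.002,0,0],[0,0,0.002,0,0]]';  python3 -m jog '[[0,0,0.001,0,0],[0,0,0.002,0,0],[0,0,0.002,0,0]]'; python3 -c "
from h import *
s=snap('side','s4'); i=s['pixels'][:,:,::-1]; i=np.clip(i.astype(float)*2.5,0,255).astype(np.uint8);cv2.imwrite('pics/s4d.png',cv2.resize(i[130:290,80:240],(600,600),interpolation=cv2.INTER_CUBIC))
go([574.3,197,63],80.6)"
```

```text
time: 3.6
tool_pos: [573.8, 196.8, 65.3]
tcp_rot: [179.9, 0.0, 80.6]
ft_force: [-0.4, 0.3, 0.5]
finger_gap: 0.1
time: 3.9
tool_pos: [573.7, 196.8, 63.1]
tcp_rot: [179.9, 0.0, 80.6]
ft_force: [-1.1, 0.8, 0.9]
finger_gap: -0.3
time: 4.2
tool_pos: [573.6, 196.7, 60.9]
tcp_rot: [179.9, 0.1, 80.6]
ft_force: [-0.5, 0.1, -0.1]
finger_gap: -0.1
shift [ 0.0004  0.0006 -0.002 ] turn 0.0003 t 4.25 F [-0.3 -0.3  0.2] gap -0.13964596099659735 q6 23.546741924870826 [573.61735698 196.75362834  60.99747702] [1.79919509e+02 5.11308618e-02 8.06178387e+01]
```

View pics/s4d.png

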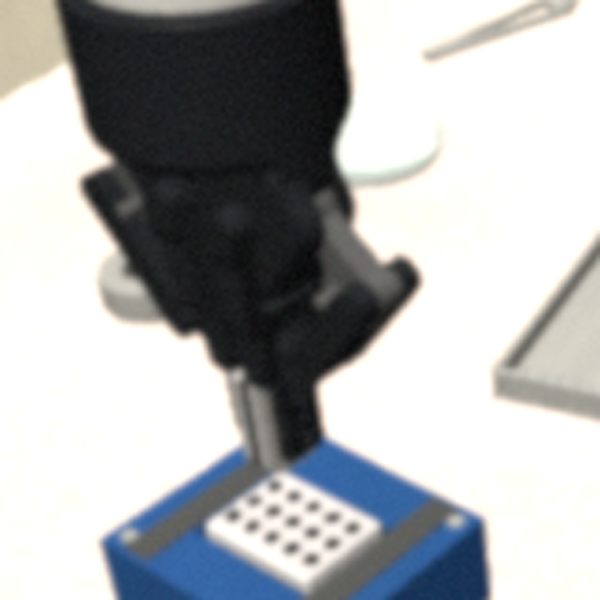

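```bash
python3 -c "
from h import *
t=snap('top','t4'); i=t['pixels'][:,:,::-1]; i=np.clip(i.astype(float)*4,0,255).astype(np.uint8);cv2.imwrite('pics/t4d.png',cv2.resize(i[80:200,100:220],(600,600),interpolation=cv2.INTER_CUBIC))
for X in((573.6,196.8,61),(573.6,196.8,88),(597,173,61)):
  print(X,(proj(t,X)-[100,80])*5,proj(load('s4'),X))
"
```

```text
(573.6, 196.8, 61) [366.54452799 348.42063445] [157.89243733 270.11187947]
(573.6, 196.8, 88) [349.0806857  333.86743947] [154.98189378 254.08600767]
(597, 173, 61) [433.29210816 284.43555422] [154.63415329 254.33638949]
```

View pics/t4d.png

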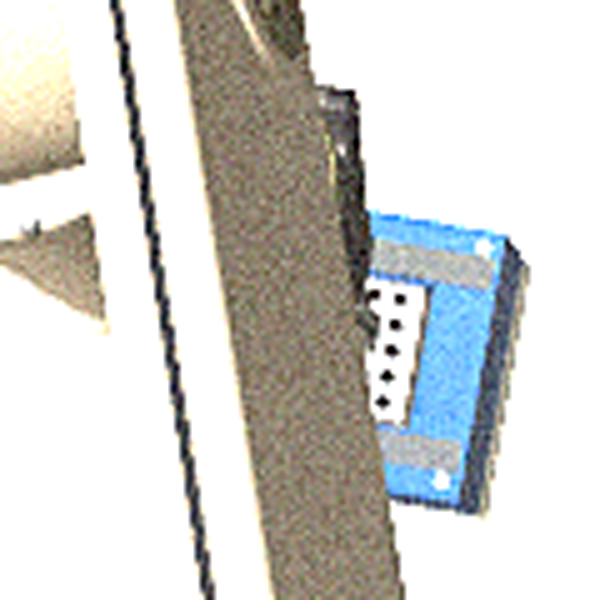

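The top view rules out a sideways offset, since a tip at (597,173) would be plainly visible at crop (433,284) and nothing is there. So the real tip is about 27 mm above the reported TCP with xy good. I'll continue the guarded descent.

```bash
python3 -m jog '[[0,0,0.005,0,0],[0,0,0.01,0,0],[0,0,0.015,0,0],[0,0,0.015,0,0]]';python3 -m jog '[[0,0,0.001,0,0],[0,0,0.002,0,0],[0,0,0.002,0,0]]';  python3 -m jog '[[0,0,0.001,0,0],[0,0,0.002,0,0],[0,0,0.002,0,0]]'; python3 -c "
from h import *
s=snap('side','s5'); i=s['pixels'][:,:,::-1]; i=np.clip(i.astype(float)*2.5,0,255).astype(np.uint8);cv2.imwrite('pics/s5d.png',cv2.resize(i[130:290,80:240],(600,600),interpolation=cv2.INTER_CUBIC))
go([574.3,197,36],80.6)"
```

```text
time: 4.7
tool_pos: [572.7, 196.5, 44.6]
tcp_rot: [-180.0, 0.1, 80.6]
ft_force: [-0.3, 0.4, 0.5]
finger_gap: -0.1
time: 5.0
tool_pos: [572.7, 196.5, 42.5]
tcp_rot: [-180.0, 0.1, 80.6]
ft_force: [0.1, -0.7, -0.7]
finger_gap: 0.0
time: 5.3
tool_pos: [572.6, 196.5, 40.4]
tcp_rot: [-180.0, 0.1, 80.6]
ft_force: [0.0, -0.8, 0.2]
finger_gap: -0.2
shift [0.0008 0.0016 0.0044] turn 0.0004 t 5.35 F [ 0.3 -0.5 -0.1] gap -0.16356334449981466 q6 23.54707290762949 [572.63581245 196.47848973  40.45029792] [-1.79964371e+02  1.04126294e-01  8.06202986e+01]
```

View pics/s5d.png

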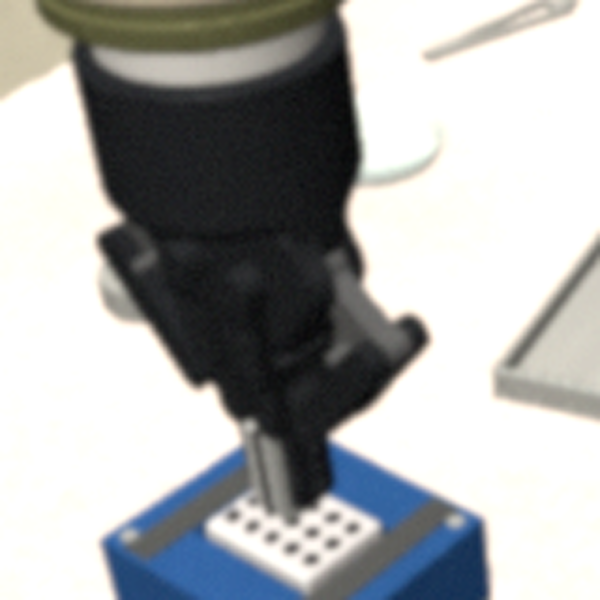

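This confirms it. The tip, around (297,505), hovers just over the cassette, whose centre is at (295,518). I'll press in small steps.

```bash
python3 -m jog '[[0.0008,0.0016,0.001,0,0],[0.0008,0.0016,0.002,0,0],[0.0008,0.0016,0.002,0,0]]';python3 -m jog '[[0,0,0.001,0,0],[0,0,0.002,0,0],[0,0,0.002,0,0]]';  python3 -m jog '[[0,0,0.001,0,0],[0,0,0.001,0,0]]'; python3 -c "
from h import *
s=snap('side','s6'); i=s['pixels'][:,:,::-1]; i=np.clip(i.astype(float)*2.5,0,255).astype(np.uint8);cv2.imwrite('pics/s6d.png',cv2.resize(i[130:290,80:240],(600,600),interpolation=cv2.INTER_CUBIC))
go([574.3,197,36],80.6)"
```

```text
time: 5.65
tool_pos: [574.3, 197.0, 38.2]
tcp_rot: [-179.9, 0.1, 80.6]
ft_force: [-1.0, 0.1, -0.8]
finger_gap: -0.0
time: 5.95
tool_pos: [574.0, 197.0, 36.0]
tcp_rot: [-179.9, 0.1, 80.6]
ft_force: [-0.1, -1.0, 0.4]
finger_gap: 0.3
time: 6.15
tool_pos: [573.9, 196.9, 34.7]
tcp_rot: [-179.9, 0.1, 80.6]
ft_force: [-0.0, -0.2, 0.4]
finger_gap: 0.1
shift [ 0.0001  0.0003 -0.0012] turn 0.0004 t 6.2 F [ 0.5 -0.2 -0.3] gap 0.17646960017362867 q6 23.556655327721973 [573.94036277 196.91126342  34.81985755] [-1.79913200e+02  1.25326627e-01  8.06201069e+01]
```

View pics/s6d.png

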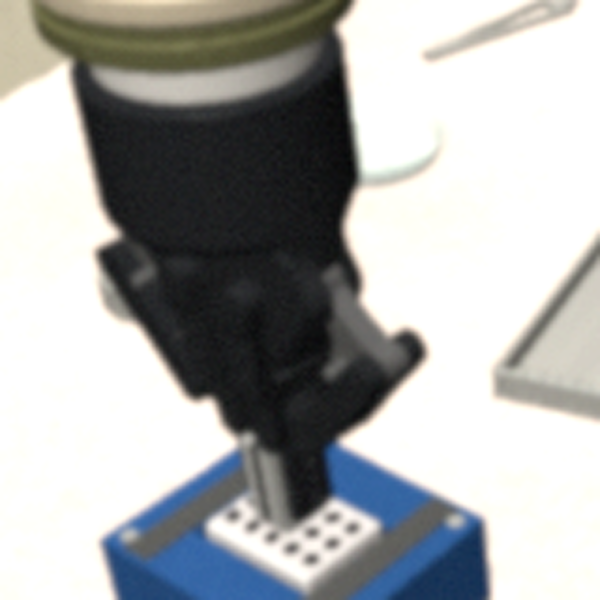

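```bash
for k in 1; do python3 -m jog '[[0,0,0.001,0,0],[0,0,0.001,0,0]]'; done; python3 -m jog '[[0,0,0.001,0,0],[0,0,0.001,0,0]]' ; python3 -m jog '[[0,0,0.001,0,0],[0,0,0.001,0,0]]'; python3 -m jog '[[0,0,0.001,0,0],[0,0,0.001,0,0]]'
```

```text
time: 6.4
tool_pos: [573.9, 196.9, 33.7]
tcp_rot: [-179.9, 0.1, 80.6]
ft_force: [0.5, -0.6, 0.6]
finger_gap: 0.2
time: 6.6
tool_pos: [573.7, 196.8, 32.5]
tcp_rot: [-179.9, 0.1, 80.6]
ft_force: [-0.2, -0.6, 0.7]
finger_gap: -0.0
time: 6.8
tool_pos: [573.9, 196.9, 31.7]
tcp_rot: [-179.9, 0.1, 80.6]
ft_force: [-0.2, -0.0, 1.3]
finger_gap: -0.1
time: 7.0
tool_pos: [574.0, 196.9, 30.8]
tcp_rot: [-179.9, 0.1, 80.6]
ft_force: [-1.8, -0.2, 2.8]
finger_gap: -0.2
```

```bash
python3 -m jog '[[0,0,0.001,0,0],[0,0,0.001,0,0]]' ; python3 -m jog '[[0,0,0.001,0,0],[0,0,0.001,0,0]]'; python3 -m jog '[[0,0,0.001,0,0],[0,0,0.001,0,0]]';python3 -m jog '[[0,0,0.001,0,0],[0,0,0.001,0,0]]'
```

```text
time: 7.2
tool_pos: [574.0, 197.0, 30.0]
tcp_rot: [-179.9, 0.1, 80.6]
ft_force: [-2.7, -0.6, 4.4]
finger_gap: 0.1
time: 7.4
tool_pos: [574.0, 197.0, 29.4]
tcp_rot: [-179.9, 0.1, 80.6]
ft_force: [-2.4, -1.0, 5.3]
finger_gap: 0.2
time: 7.6
tool_pos: [574.0, 197.0, 28.7]
tcp_rot: [-179.9, 0.1, 80.6]
ft_force: [-3.6, -1.9, 4.6]
finger_gap: 0.1
time: 7.8
tool_pos: [574.0, 196.9, 28.0]
tcp_rot: [-179.9, 0.1, 80.6]
ft_force: [-2.8, -0.8, 4.8]
finger_gap: -0.1
```

```bash
python3 -c "
from h import *
s=snap('side','s7'); i=s['pixels'][:,:,::-1]; i=np.clip(i.astype(float)*2.5,0,255).astype(np.uint8);cv2.imwrite('pics/s7d.png',cv2.resize(i[190:290,100:200],(600,600),interpolation=cv2.INTER_CUBIC))
go([574.3,197,36],80.6)"
```

```text
shift [ 0.      0.0002 -0.008 ] turn 0.0005 t 7.85 F [-3.  -0.5  4.8] gap 0.03178553172082162 q6 23.557063200479348 [574.03539031 196.98183818  28.00649052] [-1.79928047e+02  1.22069083e-01  8.06280472e+01]
```

View pics/s7d.png

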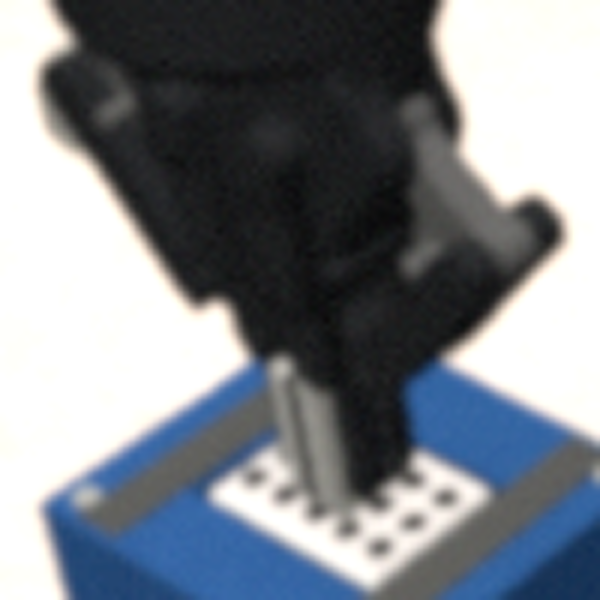

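```bash
python3 -m jog '[[0,0,0.001,0,0],[0,0,0.001,0,0]]' ; python3 -m jog '[[0,0,0.001,0,0],[0,0,0.001,0,0]]'; python3 -m jog '[[0,0,0.001,0,0],[0,0,0.001,0,0]]'
```

```text
time: 8.05
tool_pos: [574.0, 196.9, 27.3]
tcp_rot: [-179.9, 0.1, 80.6]
ft_force: [-2.2, -1.0, 5.0]
finger_gap: -0.2
time: 8.25
tool_pos: [574.0, 197.0, 26.7]
tcp_rot: [-179.9, 0.1, 80.6]
ft_force: [-2.7, -0.8, 4.9]
finger_gap: 0.2
time: 8.45
tool_pos: [574.0, 196.9, 26.0]
tcp_rot: [-179.9, 0.1, 80.6]
ft_force: [-2.2, -1.4, 5.3]
finger_gap: -0.2
```

```bash
python3 -m jog '[[0,0,0.001,0,0],[0,0,0.001,0,0]]' ; python3 -m jog '[[0,0,0.001,0,0],[0,0,0.001,0,0]]'
```

```text
time: 8.65
tool_pos: [574.1, 197.0, 25.6]
tcp_rot: [-179.9, 0.1, 80.6]
ft_force: [-4.1, -1.5, 7.0]
finger_gap: -0.1
time: 8.85
tool_pos: [574.2, 197.0, 25.5]
tcp_rot: [-180.0, 0.1, 80.6]
ft_force: [-4.7, -1.0, 9.9]
finger_gap: -0.1
```

The force jump marks the hard stop at −6 mm, so the latch has tripped. With the top at 57 mm and a reading of 25.5, the real tip is about 31.5 mm above the reading. Next I'll back off, open and turn.

```bash
python3 -m jog '[[0,0,-0.01,0,0],[0,0,-0.03,0,0],[0,0,-0.06,0,0],[0,0,-0.09,0,0],[0,0,-0.1,-0.1,1],[0,0,-0.1,-0.2,1],[0,0,-0.1,-0.35,1],[0,0,-0.1,-0.5,1],[0,0,-0.1,-0.65,1],[0,0,-0.1,-0.8,1],[0,0,-0.1,-0.95,1],[0,0,-0.1,-1.1,1],[0,0,-0.1,-1.25,1],[0,0,-0.1,-1.4,1],[0,0,-0.1,-1.57,1],[0,0,-0.1,-1.57,1],[0,0,-0.1,-1.57,1]]'; python3 -c "
from h import *
s=snap('side','s8'); i=s['pixels'][:,:,::-1]; i=np.clip(i.astype(float)*2.5,0,255).astype(np.uint8);cv2.imwrite('pics/s8d.png',cv2.resize(i[130:330,70:270],(600,600),interpolation=cv2.INTER_CUBIC))
go([574.3,197,80],170.6)"
```

```text
time: 10.55
tool_pos: [574.4, 197.2, 125.7]
tcp_rot: [-179.9, -0.0, 170.4]
ft_force: [0.1, 0.1, -0.6]
finger_gap: 85.5
shift [ 0.0001 -0.0001  0.0456] turn -0.0041 t 10.6 F [-0.4  0.   0. ] gap 85.27599301195045 q6 -66.17831918102021 [574.41751566 197.17387469 125.63659173] [-1.79879782e+02 -4.22865552e-02  1.70364845e+02]
```

View pics/s8d.png

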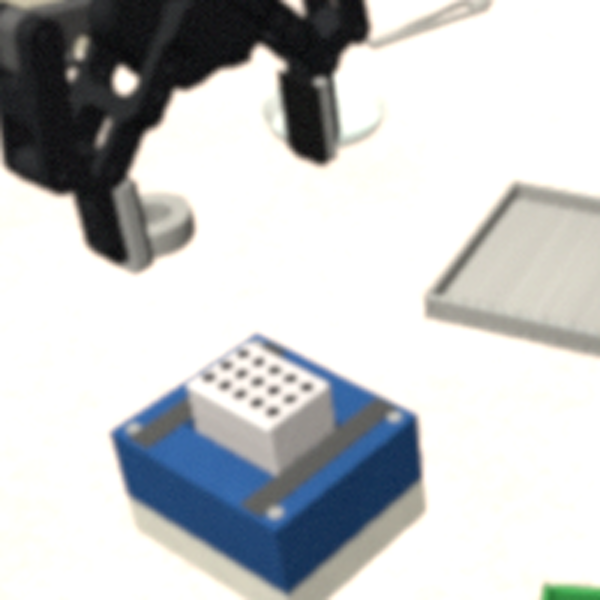

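The cassette has sprung up (top centre at crop (255,382)) and the jaws straddle it along its short axis. I'll descend to a reading of about 32, which puts the tips at about 63 mm.

```bash
python3 -m jog '[[0,0,0.03,-0.004,1],[0,0,0.06,-0.004,1],[0,0,0.085,-0.004,1],[0,0,0.0936,-0.004,1],[0,0,0.0936,-0.004,1],[0,0,0.0936,-0.004,1]]' 30; python3 -c "
from h import *
s=snap('side','s9'); i=s['pixels'][:,:,::-1]; i=np.clip(i.astype(float)*2.5,0,255).astype(np.uint8);cv2.imwrite('pics/s9d.png',cv2.resize(i[160:330,90:260],(600,600),interpolation=cv2.INTER_CUBIC))
go([574.3,197,32],170.6)"
```

```text
time: 11.2
tool_pos: [575.2, 197.3, 33.3]
tcp_rot: [-179.9, 0.0, 170.5]
ft_force: [-0.0, 0.0, -0.2]
finger_gap: 85.6
shift [ 0.0014 -0.0006  0.002 ] turn -0.0008 t 11.25 F [-0.1 -0.3  0.9] gap 85.68689101201845 q6 -66.36456248219115 [575.74786922 197.396581    34.01116613] [-1.79946554e+02  1.08068242e-01  1.70556348e+02]
```

View pics/s9d.png

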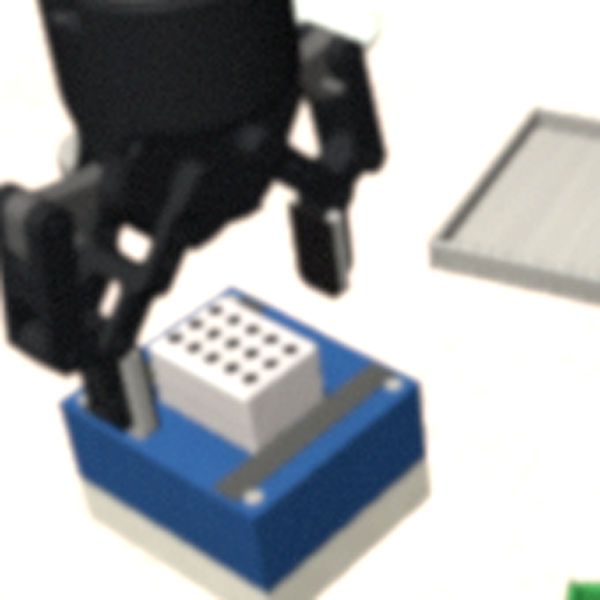

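Jaws straddle the cassette, with tips just above the dock top. I'll centre and close.

```bash
python3 -m jog '[[0.001,-0.0004,0.002,0,1],[0.001,-0.0004,0.002,0,0.6],[0.001,-0.0004,0.002,0,0.5],[0.001,-0.0004,0.002,0,0.4],[0.001,-0.0004,0.002,0,0.3],[0.001,-0.0004,0.002,0,0.2],[0.001,-0.0004,0.002,0,0.1],[0.001,-0.0004,0.002,0,0.1],[0.001,-0.0004,0.002,0,0.1]]' 30; python3 -c "
from h import *
s=snap('side','s10'); i=s['pixels'][:,:,::-1]; i=np.clip(i.astype(float)*2.5,0,255).astype(np.uint8);cv2.imwrite('pics/s10d.png',cv2.resize(i[160:330,90:260],(600,600),interpolation=cv2.INTER_CUBIC))
go([574.3,197,32],170.6);x=r.sense();print(x['wrist_torque'])"
```

```text
time: 12.15
tool_pos: [574.8, 197.2, 32.1]
tcp_rot: [-180.0, 0.1, 170.6]
ft_force: [-1.8, 0.7, 1.4]
finger_gap: 35.5
shift [ 0.0004 -0.0002  0.0001] turn -0.0008 t 12.2 F [-0.5 -1.   1.7] gap 35.286662180394515 q6 -66.35840997261514 [574.76390976 197.17483729  32.05065653] [-1.79948344e+02  1.14810985e-01  1.70554126e+02]
[ 0.06812792 -0.02172131 -0.0162393 ]
```

View pics/s10d.png

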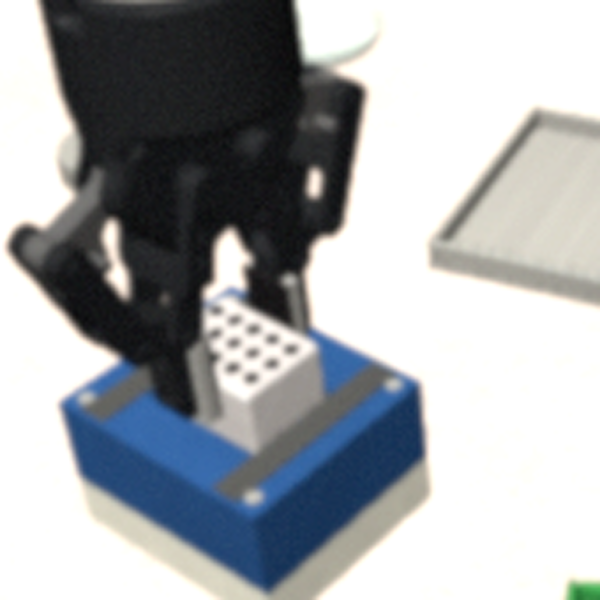

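Gripped at 35.4 mm, with the fingers well down the sides. I'll draw it straight up.

```bash
python3 -m jog '[[0,0,-0.004,0,0.1],[0,0,-0.008,0,0.1],[0,0,-0.012,0,0.1],[0,0,-0.016,0,0.1],[0,0,-0.03,0,0.1],[0,0,-0.045,0,0.1],[0,0,-0.06,0,0.1],[0,0,-0.06,0,0.1],[0,0,-0.06,0,0.1]]' 40; python3 -c "
from h import *
s=snap('side','s11'); i=s['pixels'][:,:,::-1]; i=np.clip(i.astype(float)*2.5,0,255).astype(np.uint8);cv2.imwrite('pics/s11d.png',cv2.resize(i[160:330,90:260],(600,600),interpolation=cv2.INTER_CUBIC))
for z in(63,80): pass
t=load('top0')
# tray inner/outer in both views
go([549,-30.6,92],180+6.0); x=r.sense();print(x['ft_force'],x['joint_pos'])"
```

```text
time: 13.1
tool_pos: [575.3, 197.5, 93.1]
tcp_rot: [-180.0, 0.2, 170.6]
ft_force: [-0.1, 0.2, -0.6]
finger_gap: 35.1
shift [-0.0121 -0.229   0.0003] turn -0.2696 t 13.15 F [-0.6 -0.2 -1.4] gap 35.299806394091 q6 -66.36036557276705 [574.61557702 197.25805235  92.09535593] [-1.79954751e+02  1.24102715e-01  1.70554509e+02]
[-0.60000127 -0.16544382 -1.37228711] [ 14.17199824  12.7200373   90.85223173  -0.09383513  76.33216862
 -66.36036557]
```

View pics/s11d.png

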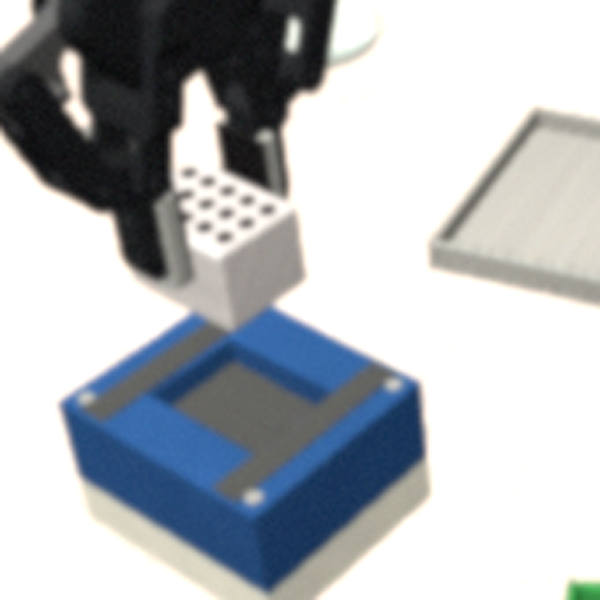

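It is out cleanly, level, and the well is empty. Now I'll carry it over the tray.

```bash
python3 -m jog '[[-0.001,-0.01,0,-0.02,0.1],[-0.002,-0.03,0,-0.05,0.1],[-0.003,-0.06,0,-0.08,0.1],[-0.005,-0.095,0,-0.12,0.1],[-0.007,-0.13,0,-0.16,0.1],[-0.009,-0.165,0,-0.2,0.1],[-0.011,-0.195,0,-0.24,0.1],[-0.012,-0.215,0,-0.265,0.1],[-0.0121,-0.226,0,-0.27,0.1],[-0.0121,-0.229,0,-0.27,0.1],[-0.0121,-0.229,0,-0.27,0.1],[-0.0121,-0.229,0,-0.27,0.1]]'; python3 -c "
from h import *
s=snap('side','s12'); i=s['pixels'][:,:,::-1]; i=np.clip(i.astype(float)*2.5,0,255).astype(np.uint8);cv2.imwrite('pics/s12d.png',cv2.resize(i[100:270,170:340],(600,600),interpolation=cv2.INTER_CUBIC))
go([549,-30.6,-4],186)
print(proj(s,(549,-30.6,4)),(proj(s,(549,-30.6,4))-[170,100])*600/170)"
```

```text
time: 14.35
tool_pos: [549.0, -29.6, 92.1]
tcp_rot: [-179.9, 0.1, -173.9]
ft_force: [0.5, 0.1, -0.8]
finger_gap: 35.1
shift [ 0.0003 -0.0009  0.0962] turn 0.0012 t 14.4 F [ 0.  -0.   0.3] gap 34.66618326323071 q6 -104.46819952508511 [549.05728713 -29.60393546  92.17773227] [-1.79940873e+02  1.02585581e-01 -1.73929823e+02]
[255.2291262  219.38658642] [300.8086807  421.36442266]
```

View pics/s12d.png

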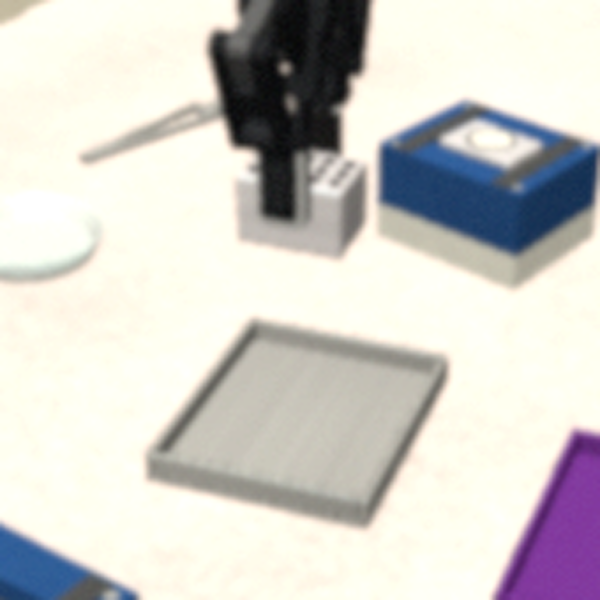

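The predicted tray-floor centre (301,421) matches the image. I'll lower in steps, slowly near the floor.

```bash
python3 -m jog '[[0.0003,-0.001,0.02,0,0.1],[0.0003,-0.001,0.045,0,0.1],[0.0003,-0.001,0.07,0,0.1],[0.0003,-0.001,0.085,0,0.1],[0.0003,-0.001,0.093,0,0.1],[0.0003,-0.001,0.096,0,0.1],[0.0003,-0.001,0.096,0,0.1],[0.0003,-0.001,0.096,0,0.1]]'; python3 -c "
from h import *
s=snap('side','s13'); i=s['pixels'][:,:,::-1]; i=np.clip(i.astype(float)*2.5,0,255).astype(np.uint8);cv2.imwrite('pics/s13d.png',cv2.resize(i[150:270,200:320],(600,600),interpolation=cv2.INTER_CUBIC))
go([549,-30.6,-14],186)"; python3 -m jog '[[0,0,0.002,0,0.1],[0,0,0.004,0,0.1],[0,0,0.005,0,0.1],[0,0,0.006,0,0.1],[0,0,0.006,0,0.1]]'
```

```text
time: 15.2
tool_pos: [550.1, -30.8, -2.6]
tcp_rot: [-179.9, 0.2, -173.9]
ft_force: [-0.1, -0.0, -0.8]
finger_gap: 35.1
shift [0.0011 0.0004 0.0114] turn 0.0013 t 15.25 F [ 0.7  0.1 -0.5] gap 35.332573833162435 q6 -104.57616017449557 [550.12620988 -30.82106725  -2.56335356] [-179.91362326    0.21705545 -173.92793833]
time: 15.75
tool_pos: [549.9, -30.9, -8.8]
tcp_rot: [-179.9, 0.2, -173.9]
ft_force: [-0.1, 0.2, -0.5]
finger_gap: 35.2
```

View pics/s13d.png

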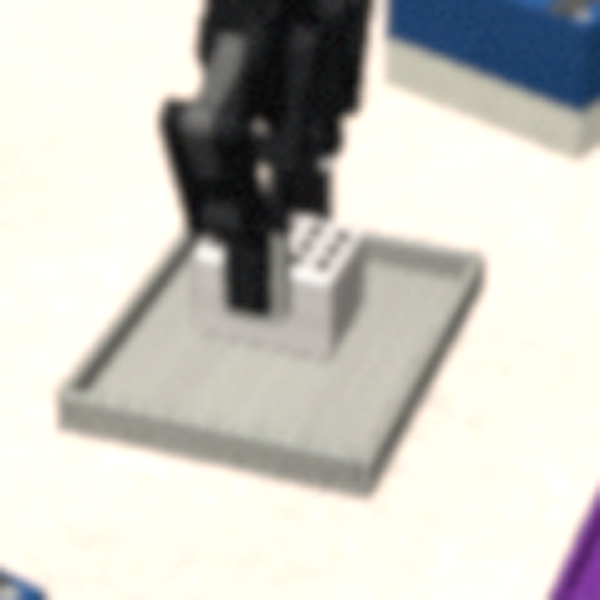

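Centred over the tray with about 5 mm to go.

```bash
python3 -m jog '[[0,0,0.001,0,0.1],[0,0,0.002,0,0.1],[0,0,0.003,0,0.1],[0,0,0.003,0,0.1]]';python3 -m jog '[[0,0,0.001,0,0.1],[0,0,0.001,0,0.1]]';python3 -m jog '[[0,0,0.001,0,0.1],[0,0,0.001,0,0.1]]';python3 -m jog '[[0,0,0.001,0,0.1],[0,0,0.001,0,0.1]]'
```

```text
time: 16.15
tool_pos: [549.7, -30.8, -12.1]
tcp_rot: [-179.9, 0.2, -173.9]
ft_force: [-0.1, 0.5, -0.6]
finger_gap: 35.2
time: 16.35
tool_pos: [549.6, -30.8, -13.2]
tcp_rot: [-179.9, 0.2, -173.9]
ft_force: [0.7, -0.2, -0.5]
finger_gap: 35.3
time: 16.55
tool_pos: [549.8, -30.8, -13.7]
tcp_rot: [-179.9, 0.2, -173.9]
ft_force: [-2.7, 0.7, 4.1]
finger_gap: 35.3
time: 16.75
tool_pos: [549.9, -30.8, -13.6]
tcp_rot: [-179.9, 0.2, -173.9]
ft_force: [-5.4, 0.4, 10.7]
finger_gap: 35.3
```

Floor contact at −13.7, as predicted. I'll unload, open part way and retreat.

```bash
python3 -m jog '[[0,0,0,0,0.1],[0,0,0,0,0.1]]'; python3 -m jog '[[0,0,0,0,0.5],[0,0,0,0,0.6],[0,0,0,0,0.65],[0,0,0,0,0.65],[0,0,0,0,0.65],[0,0,0,0,0.65]]'; python3 -c "
from h import *
s=snap('side','s14'); i=s['pixels'][:,:,::-1]; i=np.clip(i.astype(float)*2.5,0,255).astype(np.uint8);cv2.imwrite('pics/s14d.png',cv2.resize(i[150:270,200:320],(600,600),interpolation=cv2.INTER_CUBIC))"
```

```text
time: 16.95
tool_pos: [550.1, -30.8, -13.5]
tcp_rot: [-179.9, 0.2, -173.9]
ft_force: [0.7, 0.8, 0.2]
finger_gap: 35.2
time: 17.55
tool_pos: [550.1, -30.8, -13.5]
tcp_rot: [-179.9, 0.2, -173.9]
ft_force: [1.0, -0.7, -0.2]
finger_gap: 55.6
```

View pics/s14d.png

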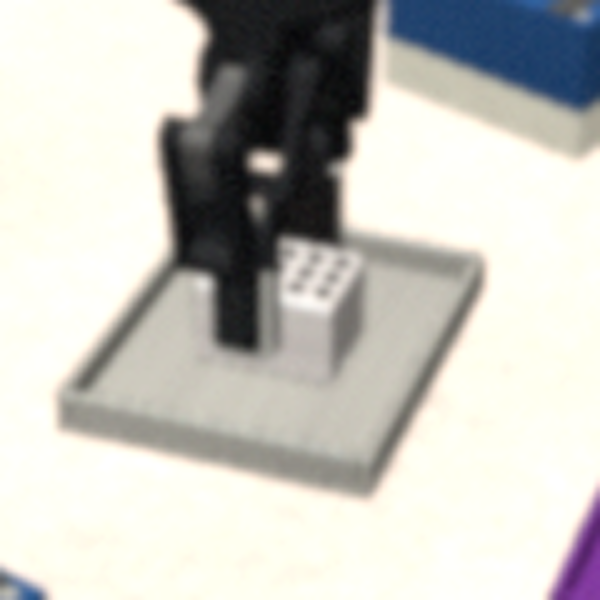

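Released, and the cassette stands on the floor. I'll retreat up, then aside for a clear view.

```bash
python3 -m jog '[[0,0,-0.01,0,0.65],[0,0,-0.03,0,0.65],[0,0,-0.06,0,0.65],[0,0,-0.1,0,0.65],[0,0,-0.14,0,0.65],[0,0.03,-0.16,0,0.65],[0,0.07,-0.16,0,0.65],[0,0.11,-0.16,0,0.65],[0,0.15,-0.16,0,0.65],[0,0.19,-0.16,0,0.65],[0,0.22,-0.16,0,0.65],[0,0.24,-0.16,0,0.65],[0,0.25,-0.16,0,0.65],[0,0.25,-0.16,0,0.65],[0,0.25,-0.16,0,0.65]]'; python3 -c "
from h import *
from m import meas
t=snap('top','t15');s=snap('side','s15')
for n,q in(('t15',t),('s15',s)): cv2.imwrite(f'pics/{n}d.png',np.clip(cv2.resize(q['pixels'][:,:,::-1],(800,600)).astype(float)*2,0,255))
print(meas(t,(262,138,332,200),lambda i:i.min(2)>100,37))
print('other',meas(t,(400,145,440,190),lambda i:i.min(2)>100,63))
x=r.sense();print(x['time'],x['ft_force'],x['tool_pos'])"
```

```text
time: 19.1
tool_pos: [523.3, 217.2, 146.4]
tcp_rot: [-179.9, 0.2, -173.9]
ft_force: [-0.1, -0.8, 0.7]
finger_gap: 55.4
(((543.1910400390625, -27.19361114501953), (114.6358413696289, 129.20887756347656), 0.020259028300642967), array([296.5, 168.5]))
other (((540.889404296875, -254.2884063720703), (34.4666748046875, 48.156436920166016), 76.02035522460938), array([422.36470588, 167.34117647]))
19.2 [ 0.21460604 -0.01898683  0.92404145] [523.34853439 216.76077457 146.2269396 ][ WARN:0@2.116] global loadsave.cpp:1063 imwrite_ Unsupported depth image for selected encoder is fallbacked to CV_8U.
```

View pics/t15d.png

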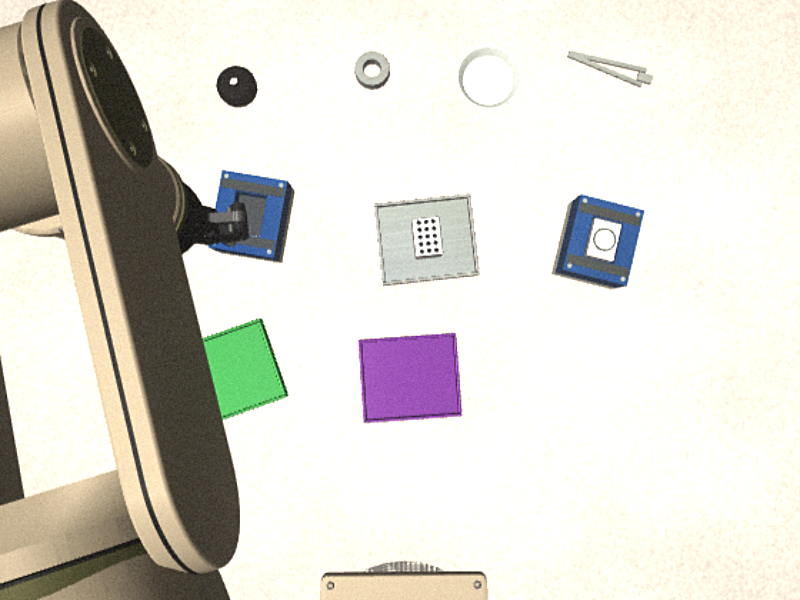

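View pics/s15d.png

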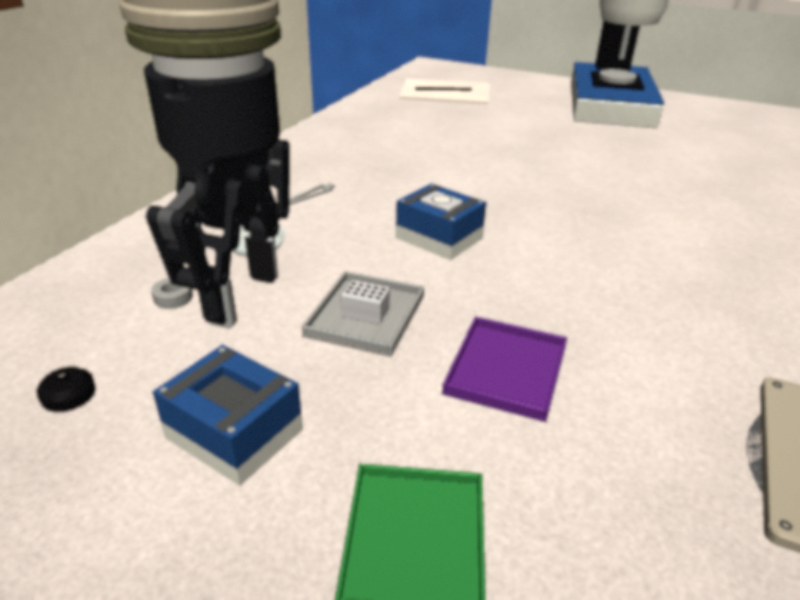

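The cassette stands flat, holes up, in the middle of the steel tray: (427,237) from the top, (365,300) from the side. The windowed cassette is unmoved and the arm is clear of everything.

```bash
python3 -c "
from bench import r
print(r.hand_in())"
```

```text
the job is handed in; nothing more can be done
None
```

The holed cassette is out of its dock and lying flat, holes up, in the middle of the steel tray. I handed the job in at about 19 s of the 48 s allowed.

- **What I did:** I pressed the cassette to its stop (about 10 N at most) and let it spring up. I gripped its 36 mm sides, drew it straight up and carried it to the tray. I lowered it until it touched the floor (about 11 N), then let go and backed off.
- **Last checks:** Both cameras show the cassette in the tray and its dock empty. The windowed cassette measures within 0.3 mm of where it started, and the arm is clear of everything.
- **Disagreement in the tool reading:** the fingertips were really about 31 mm above the reported TCP position. The cameras showed it first, and touching the cassette confirmed it. I worked from that corrected height for the grip and the placing.
- **Failed measurement:** my final automatic measurement of the cassette in the tray didn't work, because its mask picked up the surroundings. Its final position is therefore judged from the two pictures and from the floor contact coming at the expected height.

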